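# Hang up the ear defenders, set the quarter-turn fastener and hold the gearbox cover shut

### The arm

A 7-joint arm with a two-finger parallel gripper is mounted at the origin on the work surface. World frame = base frame: x ahead of the robot, y to its left, z up, the work surface at z = 0. Lengths are in mm, angles in rad, forces in N, time in s.
With the tool pointing down it reaches from about 425 to 950 mm from the base axis. Payload 4.7 kg.
Tool frame: the origin (TCP) lies on the centre line of the jaws, within the pads' length; the fingertips stand ctrl.tips_ahead ahead of it and the grasp point (between the pads) lies 6 mm ahead of it (ctrl.tips_ahead is the distance from the TCP to the fingertips, in mm); z points along the fingers, y is the line along which they close (so a half turn about z gives the same grasp; the last joint's range is limited). The gripper opens to 87 mm and grips with 3 to 60 N. Pads are 19 mm wide; open, the fingers measure 117 mm over their backs; the gripper's body (75 mm by 190 mm) begins 51 mm behind the grasp point.
Start: joints at [-1.147, 0.469, -0.049, 1.532, 0.024, 1.141, -0.082], TCP at [295.267, 607.013, 247.573] pointing down, gripper open.
Joint ranges: [-2.59, 2.59], [-0.33, 1.99], [-1.39, 1.29], [0.1, 2.45], [-1.04, 4.18], [0.21, 1.99], [-2.66, 2.66]. Speed limits (rad/s): [2.57, 2.57, 3.14, 3.14, 3.14, 3.14, 3.14].

### API

Orientations are given as a unit quaternion [w, x, y, z].
In Python, from rig import ctrl, eyes gives the robot as it stands. The module is installed in compiled form; this text tells all that it offers.
- The arm moves only by the tool jog_arm, never from a script. Its argument "plan" is a list of rows, each a list of 5 numbers: the finger opening in mm, from 0 to 87, then the shift along the tool's x, y, z in mm, then the turn about the tool's z in degrees. In form: [[claw, dx, dy, dz, yaw], ...]. A call has exactly 5 rows; each row is the pose to reach, as a shift and turn from the pose commanded when the call began, along the tool's axes at that moment; what a row does not reach only later rows make up. A row lasts 1/10 s, in which the tool goes at most 50 mm and 8.59 degrees, less where a joint would pass 70% of its speed; a pose out of reach is approached as far as the arm can. A call with a gripper value outside its range is refused whole. The fingers move at their own pace and stop on an object; "grip_force" is the grip in N (left out, the last holds). Time passes only in rows, so rows that repeat a pose let the fingers close, or fill a call up. It gives the time, the measured TCP pose, the force, the opening and the grip force at its end, in the units of the state.
- ctrl.state(): the state, without advancing time (a new reading comes with each control period).
- eyes.snapshot(name): name is "scene" or "top" or "wrist"; returns a dict with "frame" (480x640x3 uint8, red, green, blue), "z_map" (480x640 float32, mm along the optical axis (not along the pixel's ray), 0 where there is no reading), "K" (3x3 intrinsics, pixels), "T" (4x4, takes a point from camera to world coordinates); the wrist camera has in their place "hand_eye" (4x4, takes a point from camera to tool coordinates, whose origin is the TCP and whose axes are the flange's). Camera axes: x right, y down, z forward; pixel columns grow to the right and rows downward; lengths in mm; the calibration is good to about 2 mm. A picture is of the moment at which its call begins: read the wrist's pose just before it.
- ctrl.finish_job(): hands the job in; it is judged then, once.
The state is a dict: "t": time; "joints": joint angles; "joint_velocities": joint speeds; "tau": joint torques, N m; "position": TCP position; "eef_rot": TCP orientation; "force": force on the tool from outside, world axes, zero at the start; "wrist_torque": the same for the moment, N m; "opening": opening from 0.0 (shut) to 1.0 (fully open); "grip_force": force on a finger pad.
Only numpy, scipy, OpenCV 4.12 (cv2) and the standard library are available. Lean on these libraries where they do the work, as an engineer would, in place of code of your own. Each camera call takes 0.05 s, during which the arm holds its last target. There are 200 camera calls.

### The job

The ear defenders have been left standing on the gearbox cover: hang them by their headband over the bar of the rail and let go, so that they hang clear of the bench. Then turn the winged fastener in the middle of the cover clockwise until its slot lines up with the two ridges on the cover, and after that push the sprung cover fully down against its frame with the fingers. Finish while still holding it down, with everything else on the bench left where it is.

Things in the scene. Friction and masses are not known exactly. Their poses are not given: they have to be found in the camera images.
- housing: Green gearbox housing, fixed to the bench; base flange 260 x 220 mm, 60 mm high. Origin: centre of its underside; x is its short side (220 mm), y its long side (260 mm), z up. It and the rail may be on either side of the bench, turned up to 20 degrees. Low steel bolt heads stand 4 mm above its corners.
- cover_top (a point): Centre of the top of the bare metal cover on the housing (150 mm along x, 190 along y, 6 thick); axes like the housing's. At rest 8 mm proud of the frame, top 74 mm above the bench; it slides straight down, level wherever pressed. Two low dark ridges on it (32 x 5 mm, 3 high, drawn only) along its x axis, 28 to 60 mm either side of the centre: the slot must line up with them.
- cover (a joint): How far the cover is pushed down, m: 0 at rest (proud), 0.008 fully down against the frame. A spring pushes it up: about 5 N of push starts it moving (the ear defenders do not sink it), about 13 N brings it fully down, and beyond that it is rigid; it springs back up when let go.
- fastener_top (a point): Top centre of the winged quarter-turn fastener, on its turning axis, 26 mm above the cover's top at the cover's centre; it rides on the cover. x runs along wing and slot, z up. The wing is an upright steel bar 42 mm long, 12 thick, 22 high, on a round collar 42 mm in diameter, 4 high; the slot is a dark line along the wing's top.
- fastener (a joint): Angle of the fastener, rad, growing clockwise as seen from above. 0: wing along the cover's y axis; 1.571: slot in line with the ridges (cover's x axis). It starts at 0.15 to 0.65, has stops at -0.1 and 1.95, turns with light friction (0.05 N m) and stays where it is left.
- muffs: Ear defenders, one rigid piece, 0.17 to 0.31 kg, 154 mm high: two flat-bottomed ear cups (60 mm along x, 76 high, 44 to 76 mm from the middle along y) joined by an arched headband 16 mm wide. Origin: midway between the cups, level with their undersides. x points through the loop (across the band), y from cup to cup, z up. They start standing on the cover, astride the fastener.
- muffs_top (a point): Centre of the top of the headband, 154 mm above the cups' underside; axes like the ear defenders'. There the band carries a pad 20 mm wide (along x, the way to pinch it), 36 mm long (along y) and 16 mm thick (downward). The pad's flat underside rests on the bar when hung.
- rail: Steel hanging rail, fixed to the bench: a round horizontal bar of 16 mm diameter along its y axis, 280 mm between two posts of 20 mm diameter with 70 mm round feet; the bar's middle 160 mm above the bench. Origin on the bench under the bar's middle.
- rail_mid (a point): Middle of the bar, on its centre line, 160 mm above the bench; y runs along the bar, x across it, z up.
- wrench: Bystander: open-ended wrench, 150 mm, lying in front of the housing. Leave it.
- bushing: Bystander: brass bushing, 36 mm diameter, 30 mm high, behind the rail. Leave it.
- coupler: Bystander: plastic pipe coupler ring, 90 mm diameter, 50 mm high, at the far side. Leave it.
- spray: Bystander: spray can, 52 mm diameter, 160 mm high, at the far side. Leave it.
- calculator: Bystander: desk calculator, 80 x 140 mm, at the far side. Leave it.
- vblock: Bystander: steel V-block, 50 x 70 x 44 mm, at the far side. Leave it.
- mug: Bystander: white mug, 90 mm high, at the far side. Leave it.
Not all that is in view belongs to the job. There is more than one size of the muffs; the job needs the smaller.

How it is judged (in metres and radians):
On the way, in this order (a step that is already met when the one before it is completed fails the run):
1. the ear defenders hang by their headband on the bar, let go (x of muffs_top in the frame of rail_mid between -0.025 and 0.025 m and y of muffs_top in the frame of rail_mid between -0.11 and 0.11 m and z of muffs_top in the frame of rail_mid between 0.012 and 0.034 m and height (world z) of muffs above 0.012 m and angle between muffs's own z axis and vertical below 0.4 rad and contact force between muffs and rail above 0.8 N and contact force between muffs and the arm below 0.1 N and contact force between muffs and the fingers below 0.1 N and linear speed of muffs below 0.06 m/s), for 0.3 s.
2. the fastener's slot is in line with the ridges while the cover is still up (angle between the x axis of fastener_top and the x axis of cover_top, either way round below 0.14 rad and value of joint cover below 0.0055 m), for 0.2 s.
3. the cover is pushed fully down by the fingers (angle between the x axis of fastener_top and the x axis of cover_top, either way round below 0.14 rad and value of joint cover above 0.0065 m and contact force between the fingers and cover above 5 N), for 0.3 s.
At the end, for the whole second after the job is handed in: Ear defenders hang free and still on the bar (pad within 25 mm across, 110 mm along from its middle, cups 12 mm or more off the bench, lean under 0.4 rad); slot within 0.14 rad of the ridges; fingers hold the cover at least 6.5 of 8 mm down with over 5 N (all of step 1 and all of step 3); the arm keeps its last pose, push and grip.
It fails at once if another thing on the bench is moved more than 30 mm (distance of any of wrench, bushing, coupler, spray, calculator, vblock, mug from where it was at the start of the episode above 0.03 m).
It also fails if it takes over 58 s, if anything falls off the work surface, if the arm or the gripper's body presses on something with over 40 N, if the wrist force passes 120 N, or if a joint passes its speed limit or range.

## Working session

There is one attempt and no reset: what is moved stays moved. The work goes in short steps, Python scripts to look and compute and a tool call to move; the robot and the scene stay as the last step left them, time stands still between calls to the robot, and variables do not carry over. Pictures are saved under pics/ and viewed, at most 10 in all, crops included, and the job is handed in when it is done.

Besides the shell and the picture viewer there is one more tool, called after "Emit:" by a JSON object that holds its "method" and its "body", one argument or row to a line. jog_arm: Moves the arm, as the interface text tells. Its arguments: {"type":"object","properties":{"plan":{"type":"array","items":{"type":"array","items":{"type":"number"}}},"grip_force":{"type":"number"}},"required":["plan"]}

```bash
mkdir -p pics; ls; cat > h.py <<'E'
import numpy as np, cv2
from rig import ctrl, eyes
def cloud(s):
    z=s["z_map"].astype(float);K=s["K"];v,u=np.mgrid[:480,:640]
    P=np.stack([(u-K[0,2])/K[0,0]*z,(v-K[1,2])/K[1,1]*z,z],-1)
    W=P@s["T"][:3,:3].T+s["T"][:3,3]
    W[z<=0]=np.nan
    return W
def save(s,n): cv2.imwrite("pics/"+n+".png",s["frame"][:,:,::-1])
E
python3 - <<'E'
from h import *
print(ctrl.state(), ctrl.tips_ahead)
for n in("scene","top"):
    s=eyes.snapshot(n);save(s,n);np.savez(n,**s);print(n,s["K"],s["T"])
E
```

```text
pics
{'t': 0.0, 'joints': array([-1.14690175,  0.46947947, -0.04859846,  1.53367013,  0.0240913 ,
        1.14099067, -0.08229233]), 'joint_velocities': array([ 6.04711552e-04, -7.92242386e-04,  3.56517506e-05,  7.91229572e-04,
       -3.36199791e-04,  1.68750213e-03, -6.93885036e-04]), 'tau': array([ 2.54961833e-04, -5.07967758e+01, -8.05429718e-02, -2.36150712e+01,
       -6.13827095e-02,  3.78814212e-02,  1.81112764e-04]), 'position': array([295.0478386 , 606.50117127, 246.4838303 ]), 'eef_rot': array([-1.90239386e-04,  2.24449449e-01,  9.74485240e-01, -9.62560610e-04]), 'force': array([0.1774665 , 0.02744524, 0.25088913]), 'wrist_torque': array([ 0.00163632,  0.00471148, -0.02519186]), 'grip_force': 0.0, 'opening': 1.0035813381908212} 25.0
scene [[606.15032647   0.         326.3177411 ]
 [  0.         606.15032647 243.89795382]
 [  0.           0.           1.        ]] [[-7.28558558e-01  4.77339231e-01 -4.91273535e-01  1.14569575e+03]
 [ 6.84876630e-01  4.94955757e-01 -5.34754898e-01  7.34445466e+02]
 [-1.21008274e-02 -7.26062020e-01 -6.87522736e-01  1.08512587e+03]
 [ 0.00000000e+00  0.00000000e+00  0.00000000e+00  1.00000000e+00]]
top [[435.69669128   0.         327.69126153]
 [  0.         435.69669128 237.03340957]
 [  0.           0.           1.        ]] [[ 1.55539087e-03 -9.93439566e-01  1.14347754e-01  3.54286885e+02]
 [-9.99817627e-01 -3.72141044e-03 -1.87313619e-02  1.48275352e+01]
 [ 1.90340109e-02 -1.14297765e-01 -9.93264178e-01  1.03892787e+03]
 [ 0.00000000e+00  0.00000000e+00  0.00000000e+00  1.00000000e+00]]
```

View pics/scene.png

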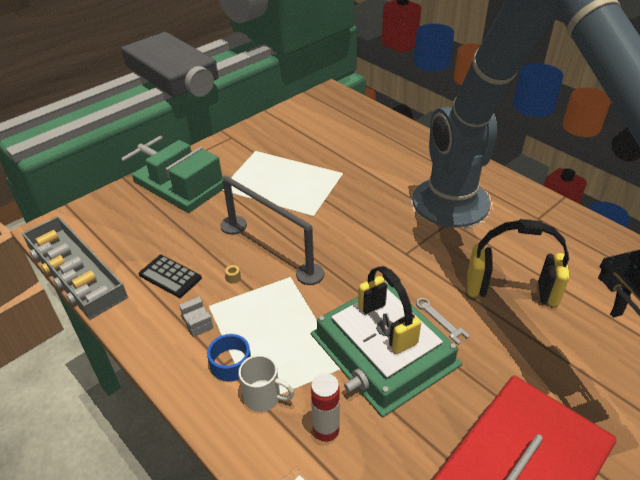

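View pics/top.png

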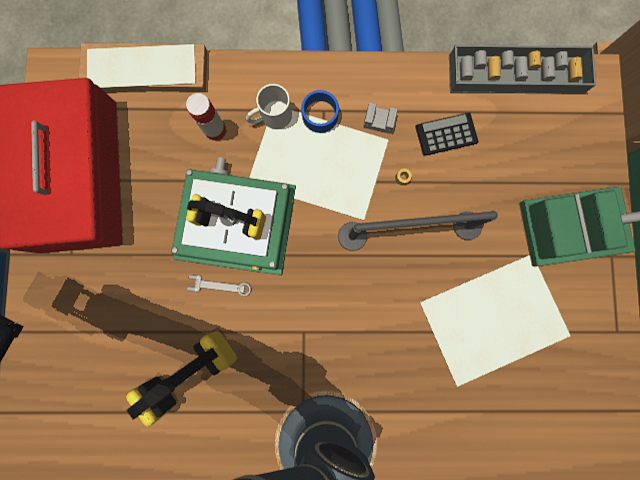

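Two ear defenders are visible. The small pair stands on the cover (scene 390,310; top 228,213). The large pair stands on the bench (scene 520,260; top 180,380). The description (smaller, astride the fastener) fits the first; I'll confirm it in a crop and measure.

```bash
python3 - <<'E'
from h import *
S={n:dict(np.load(n+".npz")) for n in("scene","top")}
a=cv2.resize(S["scene"]["frame"][255:415,300:470],None,fx=2.3,fy=2.3,interpolation=3)
b=cv2.resize(S["top"]["frame"][150:290,160:305],None,fx=2.6,fy=2.63,interpolation=3)
cv2.imwrite("pics/crop1.png",np.hstack([a[:368],b[:368]])[:,:,::-1])
for n,s in S.items():
    W=cloud(s);hsv=cv2.cvtColor(s["frame"],cv2.COLOR_RGB2HSV);h,sa,v=[hsv[...,i].astype(int) for i in range(3)]
    Z=W[...,2]
    near=np.zeros(Z.shape,bool)
    if n=="top": near[150:290,160:310]=1
    else: near[255:415,300:470]=1
    def rep(nm,m):
        P=W[m]; 
        if len(P)<5: print(n,nm,len(P));return
        r=cv2.minAreaRect(P[:,:2].astype(np.float32))
        print(n,nm,len(P),"med",np.nanmedian(P,0).round(1),"z5-95",np.nanpercentile(P[:,2],[5,50,95]).round(1),"rect",np.round(r[0],1),np.round(r[1],1),round(r[2],1))
    rep("greenflange",near&(h>60)&(h<95)&(sa>80)&(Z>45)&(Z<70))
    rep("cover",near&(sa<45)&(v>150)&(Z>66)&(Z<82))
    rep("yellow",near&(h>20)&(h<35)&(sa>120)&(Z>80))
    rep("band",near&(v<90)&(Z>165))
    rep("padtop",near&(v<90)&(Z>218))
    rail=np.zeros(Z.shape,bool)
    if n=="top": rail[200:255,330:505]=1
    else: rail[170:290,215:330]=1
    rep("bar",rail&(Z>145)&(Z<180))
    # fastener
    rep("fast",near&(Z>88)&(Z<108)&(sa<60))
E
```

```text
scene greenflange 2721 med [576.1 294.7  58.5] z5-95 [51.5 58.5 62. ] rect [511.  225.2] [238.1 198.6] 81.6
scene cover 3119 med [539.7 227.3  73.1] z5-95 [69.6 73.1 76.4] rect [518.8 227. ] [219.5 171.3] 81.7
scene yellow 986 med [515.2 283.9 132.3] z5-95 [ 86.9 132.3 149.9] rect [504.2 219.9] [153.6  58.8] 76.2
scene band 562 med [509.8 241.8 214.8] z5-95 [171.1 214.8 227.8] rect [503.2 219.1] [141.6  19.5] 76.8
scene padtop 240 med [505.3 224.2 224.4] z5-95 [218.6 224.4 228.7] rect [503.8 219.3] [75.6 18.1] 77.9
scene bar 725 med [ 489.3 -177.4  163.8] z5-95 [151.7 163.8 168.9] rect [ 489.6 -195. ] [ 21.3 298.7] 5.4
scene fast 355 med [514.7 224.8  99. ] z5-95 [ 89.5  99.  106.4] rect [606.3 247.1] [316.7  83.3] 22.9
top greenflange 3163 med [484.5 202.5  58. ] z5-95 [54.4 58.  61.1] rect [509.1 217. ] [238.1 200. ] 81.8
top cover 3685 med [492.3 213.3  72.3] z5-95 [69.4 72.3 75.2] rect [511.8 226.9] [207.9 179.8] 81.5
top yellow 521 med [494.9 152.2 145.4] z5-95 [ 99.8 145.4 150.2] rect [501.7 213.4] [151.5  57.7] 76.2
top band 633 med [498.3 202.5 218.2] z5-95 [177.3 218.2 227.7] rect [501.7 214.1] [139.8  19.8] 76.2
top padtop 318 med [501.7 213.6 224.8] z5-95 [219.  224.8 227.9] rect [501.6 213.6] [73.6 19.8] 76.2
top bar 1144 med [ 488.1 -198.   165.2] z5-95 [159.4 165.2 168.4] rect [ 488.6 -201.9] [ 19.3 298.8] 5.5
top fast 91 med [499.  218.4  98.1] z5-95 [ 91.1  98.1 106.5] rect [489.5 216.7] [134.3  34.8] 76.4
```

View pics/crop1.png

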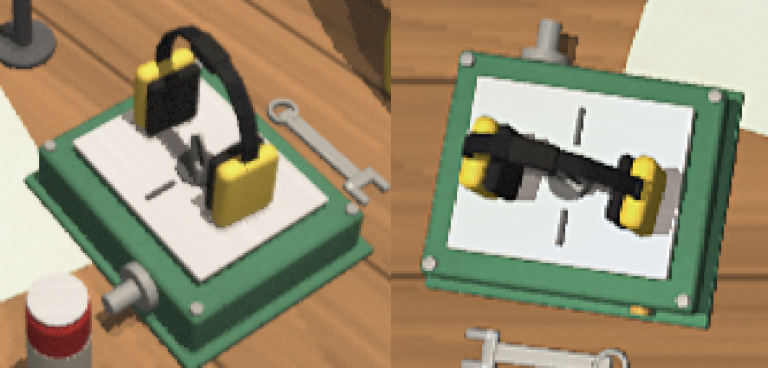

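The crop confirms it: the small pair (black/yellow, top view 228,213) stands astride the fastener with its pad at z≈228 (74+154, as expected). I'll move above it, rising first.

Emit:
{"method": "jog_arm", "body": {
  "plan": [
    [87,-25,-35,-18,8],
    [87,-50,-70,-36,16],
    [87,-75,-104,-54,24],
    [87,-100,-139,-72,32],
    [87,-123,-173,-90,39]
  ]
}}

```text
t: 0.6
position: [330.4, 395.4, 337.8]
eef_rot: [0.0, 0.539, 0.842, -0.0]
force: [0.5, 0.9, 0.5]
opening: 0.999
grip_force: 0.0
```

```bash
cat >> h.py <<'E'
from scipy.spatial.transform import Rotation as R
def pose():
    s=ctrl.state();q=s["eef_rot"];return s,R.from_quat([q[1],q[2],q[3],q[0]]).as_matrix(),s["position"]
def go(x,y,z,ang):
    "tool-axis shift to world TCP x,y,z with tool y at world angle ang (deg, mod 180)"
    s,M,p=pose();d=M.T@(np.array([x,y,z])-p);a=np.degrees(np.arctan2(M[1,1],M[0,1]))
    yaw=-(ang-a);yaw=(yaw+90)%180-90
    print("t",round(s["t"],2),"pos",p.round(1),"ang",a.round(1),"shift",d.round(1),"yaw",round(yaw,1),"j",s["joints"].round(2),"F",s["force"].round(1),"tilt",M[:,2].round(3))
def wrist(n):
    s,M,p=pose();w=eyes.snapshot("wrist");T=np.eye(4);T[:3,:3]=M;T[:3,3]=p;w["T"]=T@w["hand_eye"];save(w,n);np.savez(n,**w);return w
E
python3 -c "
from h import *
go(502.7,216.5,340,-13.6)
w=eyes.snapshot('wrist');print(w['hand_eye'].round(2),w['K'])"
```

```text
t 0.6 pos [330.4 395.4 337.8] ang 24.7 shift [-234.6   81.7   -2.2] yaw 38.3 j [-1.06  0.13  0.12  1.79 -0.02  1.22 -0.51] F [0.5 0.9 0.5] tilt [-0.    -0.001 -1.   ]
[[  -0.     -0.96   -0.27   75.3 ]
 [   1.     -0.     -0.      0.75]
 [   0.     -0.27    0.96 -138.19]
 [   0.      0.      0.      1.  ]] [[355.30140009   0.         317.33782043]
 [  0.         355.30140009 240.99313254]
 [  0.           0.           1.        ]]
```

Emit:
{"method": "jog_arm", "body": {
  "plan": [
    [87,-47,16,0,8],
    [87,-94,32,-1,16],
    [87,-141,49,-1,24],
    [87,-188,65,-2,31],
    [87,-235,82,-2,38]
  ]
}}

```text
t: 1.15
position: [504.9, 218.0, 339.5]
eef_rot: [-0.0, 0.784, 0.621, 0.0]
force: [0.3, 0.5, 0.8]
opening: 1.002
grip_force: 0.0
```

```bash
python3 - <<'E'
from h import *
go(502.7,216.5,340,-13.6)
w=wrist("w1");W=cloud(w);Z=W[...,2];f=w["frame"]
m=(Z>219)&(Z<235)&(f.max(2)<100)
P=W[m];r=cv2.minAreaRect(P[:,:2].astype(np.float32));print(len(P),np.nanpercentile(P[:,2],[5,50,95,99]),r)
m=(Z>225)&(Z<235)&(f.max(2)<100);P=W[m];r=cv2.minAreaRect(P[:,:2].astype(np.float32));print(len(P),r)
E
```

```text
t 1.15 pos [504.9 218.  339.5] ang -13.2 shift [-2.  -1.8 -0.5] yaw 0.4 j [-0.79  0.19  0.37  1.73 -0.07  1.24 -0.64] F [0.3 0.5 0.8] tilt [-0.  0. -1.]
1754 [220.18101025 227.96679289 229.6745743  230.13956858] ((501.86114501953125, 217.601318359375), (75.87005615234375, 19.921979904174805), 76.93896484375)
1134 ((501.8759460449219, 217.54820251464844), (44.283023834228516, 19.840312957763672), 77.2970962524414)
```

View pics/w1.png

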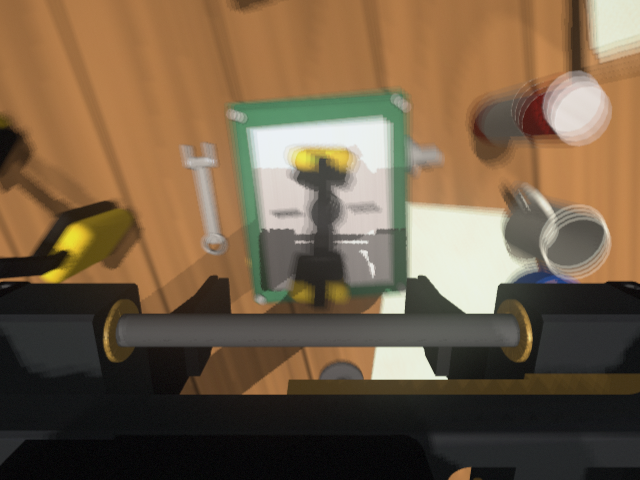

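The wrist view (slightly motion-blurred) shows the headband pad at about (322,210), between the fingers. It measures 20 mm wide, top z≈228, centre (502,217), which agrees with the other two views. I'll descend to grasp it.

```bash
python3 -c "
from h import *
go(502.1,217.3,239,-13)
w=wrist('w2');W=cloud(w);Z=W[...,2];f=w['frame']
m=(Z>225)&(Z<235)&(f.max(2)<100);P=W[m];print(len(P),cv2.minAreaRect(P[:,:2].astype(np.float32)),np.nanpercentile(P[:,2],[50,95]))
go(502.1,217.3,239,-13)"
```

```text
t 1.2 pos [511.  209.2 339.7] ang -14.1 shift [  6.1 -11.2 100.6] yaw -1.1 j [-0.79  0.2   0.38  1.72 -0.07  1.23 -0.64] F [ 4.6 -5.5  1.6] tilt [ 0.005 -0.005 -1.   ]
1358 ((501.7732849121094, 217.6660919189453), (45.09757995605469, 19.816770553588867), 75.76341247558594) [228.54242411 229.79521507]
t 1.25 pos [508.4 212.2 339.5] ang -13.7 shift [  3.7  -7.6 100.4] yaw -0.7 j [-0.79  0.19  0.37  1.72 -0.07  1.24 -0.64] F [-0.8  0.3  0.5] tilt [ 0.003 -0.004 -1.   ]
```

Emit:
{"method": "jog_arm", "body": {
  "plan": [
    [87,0,0,0,0],
    [87,0,0,0,0],
    [87,0,0,10,0],
    [87,0,0,20,0],
    [87,0,0,20,0]
  ]
}}

```text
t: 1.75
position: [502.4, 219.9, 317.4]
eef_rot: [-0.0, 0.782, 0.624, -0.002]
force: [-0.1, 0.0, 0.1]
opening: 0.998
grip_force: 0.0
```

```bash
python3 -c "
from h import *
w=wrist('w3');W=cloud(w);Z=W[...,2];f=w['frame']
m=(Z>225)&(Z<235)&(f.max(2)<100);P=W[m];print(len(P),cv2.minAreaRect(P[:,:2].astype(np.float32)),np.nanpercentile(P[:,2],[50,95]))
go(501.8,217.5,239,-13.3)"
```

```text
1540 ((502.2062683105469, 217.8193359375), (46.614444732666016, 19.473072052001953), 76.42401123046875) [228.56930579 229.74589402]
t 1.8 pos [503.  219.9 318.3] ang -12.9 shift [-2.4 -0.5 79.3] yaw 0.4 j [-0.79  0.21  0.36  1.76 -0.08  1.19 -0.63] F [-0.  -0.8  0.6] tilt [-0.002 -0.001 -1.   ]
```

Emit:
{"method": "jog_arm", "body": {
  "plan": [
    [87,-1,-1,20,0],
    [87,-2,-1,40,0],
    [87,-2,-1,60,0],
    [87,-2,-1,72,0],
    [87,-2,-1,78,0]
  ]
}}

```text
t: 2.3
position: [502.2, 217.8, 240.6]
eef_rot: [-0.0, 0.782, 0.623, -0.001]
force: [0.3, 0.3, 0.9]
opening: 1.002
grip_force: 0.0
```

Emit:
{"method": "jog_arm", "body": {
  "plan": [
    [60,0,0,0,0],
    [30,0,0,0,0],
    [0,0,0,0,0],
    [0,0,0,0,0],
    [0,0,0,0,0]
  ],
  "grip_force": 40
}}

```text
t: 2.8
position: [502.8, 217.9, 242.0]
eef_rot: [-0.0, 0.782, 0.623, 0.0]
force: [0.7, -0.1, 0.6]
opening: 0.629
grip_force: 0.0
```

```bash
python3 -c "
from h import *
go(502,217.5,239,-13.3);s=ctrl.state();print(s['opening']*87,s['grip_force'])"
```

```text
t 2.8 pos [502.8 217.9 242. ] ang -12.9 shift [-0.5 -0.7  3. ] yaw 0.4 j [-0.78  0.27  0.35  1.86 -0.11  1.03 -0.6 ] F [ 0.7 -0.1  0.6] tilt [ 0.001  0.001 -1.   ]
54.72348366404455 0.0
```

Emit:
{"method": "jog_arm", "body": {
  "plan": [
    [0,0,0,2,0],
    [0,0,0,2,0],
    [0,0,0,2,0],
    [0,0,0,2,0],
    [0,0,0,2,0]
  ]
}}

```text
t: 3.3
position: [502.6, 217.8, 239.5]
eef_rot: [-0.0, 0.782, 0.623, 0.0]
force: [-0.2, -0.1, -0.1]
opening: 0.227
grip_force: 40.0
```

Emit:
{"method": "jog_arm", "body": {
  "plan": [
    [0,0,0,0,0],
    [0,0,0,0,0],
    [0,0,0,-5,0],
    [0,0,0,-15,0],
    [0,0,0,-30,0]
  ]
}}

```text
t: 3.8
position: [502.0, 217.5, 269.5]
eef_rot: [-0.0, 0.782, 0.623, -0.001]
force: [0.1, -0.6, -2.7]
opening: 0.227
grip_force: 40.0
```

```bash
python3 -c "
from h import *
go(502,217.5,239,-13.3);s=ctrl.state();print(s['opening']*87,s['grip_force'])"
```

```text
t 3.8 pos [502.  217.5 269.5] ang -12.9 shift [ 0.1  0.1 30.5] yaw 0.4 j [-0.78  0.24  0.36  1.83 -0.1   1.09 -0.61] F [ 0.1 -0.6 -2.7] tilt [-0.002 -0.001 -1.   ]
19.735739095813145 39.965107440948486
```

Emit:
{"method": "jog_arm", "body": {
  "plan": [
    [0,0,0,-15,0],
    [0,0,0,-40,0],
    [0,0,0,-65,0],
    [0,0,0,-90,0],
    [0,0,0,-110,0]
  ]
}}

```text
t: 4.3
position: [502.7, 217.6, 381.8]
eef_rot: [0.0, 0.782, 0.623, 0.001]
force: [0.6, 0.7, -2.0]
opening: 0.223
grip_force: 40.0
```

```bash
python3 -c "
from h import *
go(505,10,380,-48);go(489,-198,380,-84.5)"
```

```text
t 4.3 pos [502.7 217.6 381.8] ang -13.0 shift [-201.8   48.8    1.6] yaw 35.0 j [-0.8   0.16  0.37  1.66 -0.06  1.32 -0.65] F [ 0.6  0.7 -2. ] tilt [ 0.002  0.001 -1.   ]
t 4.3 pos [502.7 217.6 381.8] ang -13.0 shift [-408.1   79.8    1.3] yaw 71.5 j [-0.8   0.16  0.37  1.66 -0.06  1.32 -0.65] F [ 0.6  0.7 -2. ] tilt [ 0.002  0.001 -1.   ]
```

Emit:
{"method": "jog_arm", "body": {
  "plan": [
    [0,-10,2,0,2],
    [0,-28,6,0,5],
    [0,-52,10,0,9],
    [0,-77,15,0,13],
    [0,-102,20,0,18]
  ]
}}

```text
t: 4.8
position: [498.4, 110.6, 378.3]
eef_rot: [-0.0, 0.872, 0.49, -0.001]
force: [0.0, -0.2, -1.6]
opening: 0.225
grip_force: 40.0
```

Emit:
{"method": "jog_arm", "body": {
  "plan": [
    [0,-18,10,0,4],
    [0,-36,20,0,7],
    [0,-54,31,0,11],
    [0,-73,41,0,14],
    [0,-91,51,0,18]
  ]
}}

```text
t: 5.3
position: [495.9, 7.6, 379.4]
eef_rot: [-0.0, 0.937, 0.348, -0.0]
force: [-0.0, 0.0, -2.3]
opening: 0.223
grip_force: 40.0
```

Emit:
{"method": "jog_arm", "body": {
  "plan": [
    [0,-14,15,0,4],
    [0,-28,31,0,7],
    [0,-42,46,0,11],
    [0,-56,61,0,14],
    [0,-70,76,0,18]
  ]
}}

```text
t: 5.8
position: [493.2, -95.4, 379.5]
eef_rot: [-0.0, 0.98, 0.197, 0.0]
force: [0.1, 0.5, -2.5]
opening: 0.226
grip_force: 40.0
```

```bash
python3 -c "
from h import *
go(489,-198,380,-84.5)
w=wrist('w4')"
```

```text
t 5.8 pos [493.2 -95.4 379.5] ang -67.2 shift [-43.6  93.   -0.5] yaw 17.3 j [-0.51  0.08  0.67  1.77 -0.05  1.31 -1.  ] F [ 0.1  0.5 -2.5] tilt [ 0.  0. -1.]
```

Emit:
{"method": "jog_arm", "body": {
  "plan": [
    [0,-12,27,0,5],
    [0,-24,52,0,9],
    [0,-34,73,0,13],
    [0,-41,87,0,16],
    [0,-43,93,0,17]
  ]
}}

```text
t: 6.35
position: [489.7, -198.1, 379.5]
eef_rot: [0.0, 0.999, 0.05, -0.0]
force: [0.4, -0.2, -3.6]
opening: 0.227
grip_force: 40.0
```

Emit:
{"method": "jog_arm", "body": {
  "plan": [
    [0,0,0,0,0],
    [0,0,0,0,0],
    [0,0,0,0,0],
    [0,0,0,0,0],
    [0,0,0,0,0]
  ]
}}

```text
t: 6.85
position: [490.3, -195.5, 379.5]
eef_rot: [-0.0, 0.999, 0.053, 0.0]
force: [-0.5, -0.9, -2.2]
opening: 0.231
grip_force: 40.0
```

```bash
python3 -c "
from h import *
go(489,-198,380,-84.5)
w=wrist('w5');W=cloud(w);Z=W[...,2];x=W[...,0];y=W[...,1]
m=(Z>155)&(Z<180)&(abs(x-489)<40)&(y<-30)&(y>-370);m&=w['frame'].max(2)<130
P=W[m];print(len(P),cv2.minAreaRect(P[:,:2].astype(np.float32)),np.nanpercentile(P[:,2],[5,50,95]))
m=(Z>190)&(Z<280);print(m.sum(),np.nanpercentile(W[m],[5,95],axis=0))
go(489,-198,380,-84.5)"
```

```text
t 6.85 pos [ 490.3 -195.5  379.5] ang -83.9 shift [-1.6  2.3 -0.5] yaw 0.6 j [-0.38  0.15  0.79  1.72 -0.11  1.31 -1.04] F [-0.5 -0.9 -2.2] tilt [ 0.  0. -1.]
4074 ((489.3879089355469, -199.7408905029297), (19.238601684570312, 299.1765441894531), 5.480933666229248) [161.84938503 167.56920768 169.5588773 ]
11 [[ 539.4080416  -213.91178405  266.38189212]
 [ 564.73176772 -163.2868099   279.09386161]]
t 6.9 pos [ 490.3 -195.7  379.5] ang -83.9 shift [-1.5  2.2 -0.5] yaw 0.6 j [-0.38  0.15  0.79  1.72 -0.11  1.31 -1.04] F [-0.3  0.1 -3. ] tilt [ 0.  0. -1.]
```

View pics/w5.png

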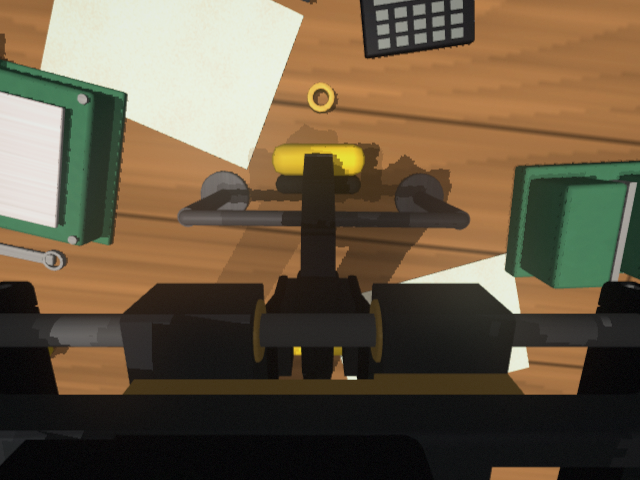

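The picture shows the muffs held square across the bar (bar along row ~217, far cup at 318,160). The bar at (489,-200) passes between the cups, so I'll lower.

Emit:
{"method": "jog_arm", "body": {
  "plan": [
    [0,-1,1,20,0],
    [0,-1,1,50,0],
    [0,-1,1,80,0],
    [0,-1,1,110,0],
    [0,-1,1,130,0]
  ]
}}

```text
t: 7.4
position: [488.5, -196.5, 247.5]
eef_rot: [-0.0, 0.999, 0.053, -0.001]
force: [-0.6, 0.5, -3.5]
opening: 0.224
grip_force: 40.0
```

Emit:
{"method": "jog_arm", "body": {
  "plan": [
    [0,0,0,15,0],
    [0,0,0,28,0],
    [0,0,0,38,0],
    [0,0,0,45,0],
    [0,0,0,48,0]
  ]
}}

```text
t: 7.9
position: [489.3, -197.1, 201.1]
eef_rot: [-0.0, 0.999, 0.053, -0.0]
force: [-0.4, -0.1, -2.2]
opening: 0.228
grip_force: 40.0
```

```bash
python3 -c "
from h import *
go(489,-198,195.5,-84.5)"
```

```text
t 7.9 pos [ 489.3 -197.1  201.1] ang -83.9 shift [-0.4  0.8  5.6] yaw 0.6 j [-0.28  0.33  0.73  1.97 -0.27  0.94 -0.88] F [-0.4 -0.1 -2.2] tilt [-0.  0. -1.]
```

Emit:
{"method": "jog_arm", "body": {
  "plan": [
    [0,0,0,1,0],
    [0,0,0,2,0],
    [0,0,0,3,0],
    [0,0,0,4,0],
    [0,0,0,5,0]
  ]
}}

```text
t: 8.4
position: [489.4, -197.2, 196.6]
eef_rot: [-0.0, 0.999, 0.053, 0.0]
force: [0.7, 0.3, -2.5]
opening: 0.226
grip_force: 40.0
```

Emit:
{"method": "jog_arm", "body": {
  "plan": [
    [0,0,0,0,0],
    [0,0,0,0,0],
    [0,0,0,0,0],
    [0,0,0,0,0],
    [0,0,0,0,0]
  ]
}}

```text
t: 8.9
position: [489.3, -197.2, 196.5]
eef_rot: [-0.0, 0.999, 0.053, -0.0]
force: [0.2, 0.0, -2.2]
opening: 0.223
grip_force: 40.0
```

Emit:
{"method": "jog_arm", "body": {
  "plan": [
    [0,0,0,0.5,0],
    [0,0,0,1,0],
    [0,0,0,1.5,0],
    [0,0,0,1.5,0],
    [0,0,0,1.5,0]
  ]
}}

```text
t: 9.4
position: [489.3, -197.2, 195.4]
eef_rot: [-0.0, 0.999, 0.053, 0.0]
force: [-2.3, 0.8, 4.3]
opening: 0.223
grip_force: 40.0
```

Contact: the force went from -2.2 N to +4.3 N. I'll release.

Emit:
{"method": "jog_arm", "body": {
  "plan": [
    [28,0,0,0,0],
    [40,0,0,0,0],
    [60,0,0,0,0],
    [60,0,0,0,0],
    [60,0,0,0,0]
  ]
}}

```text
t: 9.9
position: [489.3, -197.2, 194.9]
eef_rot: [0.0, 0.999, 0.053, -0.0]
force: [-0.6, -0.2, -0.3]
opening: 0.596
grip_force: 0.0
```

Emit:
{"method": "jog_arm", "body": {
  "plan": [
    [60,0,0,0,0],
    [60,0,0,-10,0],
    [60,0,0,-30,0],
    [60,0,0,-60,0],
    [60,0,0,-90,0]
  ]
}}

```text
t: 10.4
position: [489.0, -197.4, 286.5]
eef_rot: [0.0, 0.999, 0.053, -0.0]
force: [0.0, -0.5, -0.0]
opening: 0.695
grip_force: 0.0
```

```bash
python3 -c "
from h import *
go(489,-198,380,-84.5)
for n in('scene','top'):
    s=eyes.snapshot(n);W=cloud(s);Z=W[...,2];f=s['frame'];h=cv2.cvtColor(f,cv2.COLOR_RGB2HSV)
    m=(h[...,0]>20)&(h[...,0]<35)&(h[...,1]>120)&(W[...,1]<-100)&(W[...,1]>-300)&(abs(W[...,0]-489)<120)&(Z>10)
    P=W[m];print(n,len(P),np.nanpercentile(P,[1,50,99],axis=0).round(0).tolist())
    m=(Z>173)&(Z<200)&(abs(W[...,0]-489)<60)&(W[...,1]<-150)&(W[...,1]>-250);P=W[m]
    if len(P):print(len(P),cv2.minAreaRect(P[:,:2].astype(np.float32)),np.nanpercentile(P[:,2],[50,95]))
    if n=='scene': cv2.imwrite('pics/hang.png',cv2.resize(f[130:330,170:380],None,fx=2.5,fy=2.5)[:,:,::-1])
"
```

```text
t 10.4 pos [ 489.  -197.4  286.5] ang -84.0 shift [ -0.1   0.6 -93.5] yaw 0.5 j [-0.35  0.23  0.78  1.87 -0.18  1.12 -0.97] F [ 0.  -0.5 -0. ] tilt [-0. -0. -1.]
scene 650 [[415.0, -219.0, 34.0], [557.0, -174.0, 81.0], [566.0, -145.0, 165.0]]
180 ((486.3165588378906, -190.8378143310547), (76.04756164550781, 22.391681671142578), 6.946479797363281) [179.25276563 184.82605346]
top 246 [[411.0, -231.0, 37.0], [421.0, -192.0, 100.0], [434.0, -174.0, 139.0]]
76 ((459.7993469238281, -199.23001098632812), (21.684263229370117, 17.802627563476562), 4.728975296020508) [177.117374   181.92336246]
```

View pics/hang.png

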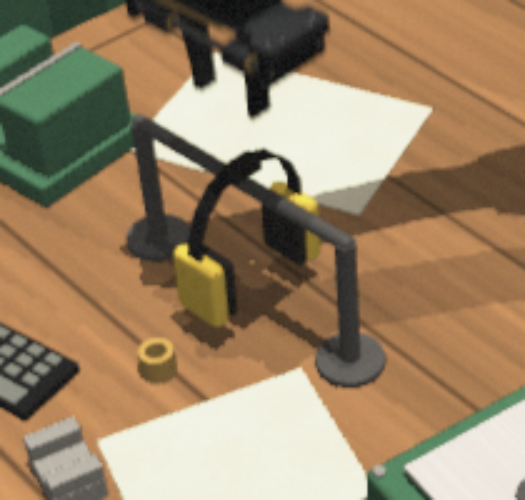

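The muffs hang on the bar, in the crop with cups at (205,285) and (295,225), clear of the bench (lowest z≈34). Next I'll measure the cover and the wing.

Emit:
{"method": "jog_arm", "body": {
  "plan": [
    [87,0,0,-18,0],
    [87,0,0,-36,0],
    [87,0,0,-54,0],
    [87,0,0,-72,0],
    [87,0,0,-90,0]
  ]
}}

```text
t: 11.0
position: [488.9, -197.2, 375.6]
eef_rot: [-0.0, 0.999, 0.053, -0.0]
force: [-0.1, -0.3, 0.1]
opening: 0.981
grip_force: 0.0
```

```bash
cat > m.py <<'E'
from h import *
def meas(n,s):
    W=cloud(s);Z=W[...,2];f=s["frame"];K=s["K"];T=s["T"]
    def ray(px,z): # pixels (u,v) -> points on plane z
        px=np.asarray(px,float).reshape(-1,2);d=np.c_[(px-K[[0,1],[2,2]])/K[[0,1],[0,1]],np.ones(len(px))]@T[:3,:3].T
        o=T[:3,3];return (o+d*((z-o[2])/d[:,2])[:,None])[:,:2]
    near=(abs(W[...,0]-515)<130)&(abs(W[...,1]-225)<140)
    hsv=cv2.cvtColor(f,cv2.COLOR_RGB2HSV)
    m=near&(hsv[...,1]<50)&(hsv[...,2]>110)&(Z>66)&(Z<82)
    m=cv2.morphologyEx(m.astype(np.uint8),cv2.MORPH_CLOSE,np.ones((15,15)))
    m=cv2.morphologyEx(m,cv2.MORPH_OPEN,np.ones((7,7)))
    c=max(cv2.findContours(m,0,1)[0],key=cv2.contourArea).reshape(-1,2)
    r=cv2.minAreaRect(ray(c,74).astype(np.float32));print(n,"cover",np.round(r[0],1),np.round(r[1],1),round(r[2],1))
    C=np.array(r[0])
    P=W[near&(Z>94)&(Z<106)&(np.hypot(W[...,0]-C[0],W[...,1]-C[1])<40)];
    if len(P)>8:
        r=cv2.minAreaRect(P[:,:2].astype(np.float32));v=np.linalg.svd(P[:,:2]-P[:,:2].mean(0),full_matrices=False)[2][0]
        print("  wing",len(P),np.nanpercentile(P[:,2],[5,50,95]).round(1),np.round(r[0],1),np.round(r[1],1),round(r[2],1),"pca",np.degrees(np.arctan2(v[1],v[0])).round(1))
    # ridges: dark on cover
    d=(m>0)&(hsv[...,2]<90);k,l,st,ce=cv2.connectedComponentsWithStats(d.astype(np.uint8))
    for i in range(1,k):
        if st[i,4]>12:
            v,u=np.where(l==i);q=ray(np.c_[u,v],76);print("  dark",st[i,4],q.mean(0).round(1),cv2.minAreaRect(q.astype(np.float32))[1:])
E
python3 -c "
from m import *
for n in('scene','top'): meas(n,eyes.snapshot(n))
go(515,224,300,-30)"
```

```text
scene cover [510.5 224.2] [190.9 150.9] 81.8
  wing 100 [ 95.3  98.7 101.9] [509.8 224.1] [42.6 12.9] 49.1 pca 50.0
  dark 62 [515.9 225. ] ((40.343162536621094, 16.69341278076172), 47.09147262573242)
top cover [509.1 217.2] [189.8 149.2] 82.0
  wing 104 [ 95.1  97.9 101. ] [509.  217.7] [42.3 11.6] 50.5 pca -129.7
  dark 38 [509.5 208.9] ((38.536415100097656, 14.222330093383789), 30.594953536987305)
t 11.1 pos [ 490.1 -197.9  377.1] ang -84.0 shift [  68.9 -417.    76.9] yaw -54.0 j [-0.38  0.15  0.79  1.73 -0.11  1.31 -1.03] F [-0.2  0.1 -1.2] tilt [ 0.004 -0.001 -1.   ]
```

Emit:
{"method": "jog_arm", "body": {
  "plan": [
    [87,5,-35,0,-4],
    [87,12,-80,0,-9],
    [87,19,-125,0,-14],
    [87,26,-167,0,-18],
    [87,32,-207,0,-22]
  ]
}}

```text
t: 11.6
position: [498.5, 14.0, 374.0]
eef_rot: [-0.0, 0.97, 0.244, -0.001]
force: [0.2, 0.5, -1.1]
opening: 0.995
grip_force: 0.0
```

Emit:
{"method": "jog_arm", "body": {
  "plan": [
    [87,25,-42,15,-5],
    [87,50,-84,35,-10],
    [87,75,-126,55,-15],
    [87,95,-160,70,-20],
    [87,107,-180,77,-22]
  ]
}}

```text
t: 12.1
position: [506.7, 225.3, 294.7]
eef_rot: [-0.0, 0.904, 0.426, -0.002]
force: [-0.1, 0.6, 0.5]
opening: 1.0
grip_force: 0.0
```

Emit:
{"method": "jog_arm", "body": {
  "plan": [
    [87,0,0,0,0],
    [87,0,0,0,0],
    [87,0,0,0,0],
    [87,0,0,0,0],
    [87,0,0,0,0]
  ]
}}

```text
t: 12.6
position: [509.4, 219.9, 298.7]
eef_rot: [-0.0, 0.907, 0.422, 0.001]
force: [0.9, 0.1, -0.2]
opening: 0.998
grip_force: 0.0
```

```bash
python3 -c "
from m import *
meas('wrist',wrist('w6'))
go(510,221,106,-40)"
```

```text
wrist cover [509.4 221.3] [189.3 149.4] 81.8
  wing 525 [ 99.2 100.8 102.2] [509.2 221.2] [42.6 11.6] 50.2 pca -129.2
t 12.65 pos [509.3 220.2 298.6] ang -40.0 shift [  0.9   0.  192.6] yaw -0.0 j [-0.83  0.23  0.41  1.78 -0.1   1.15 -1.08] F [-0.9  0.3  0.4] tilt [ 0.001  0.001 -1.   ]
```

View pics/w6.png

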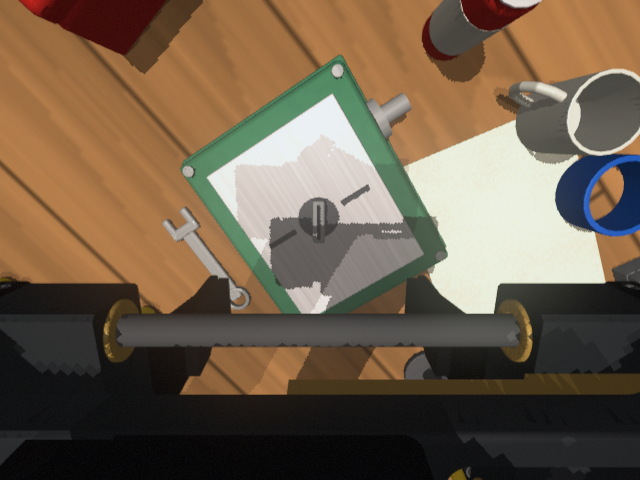

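The wing is at (319,218), upright in the image, so the jaws are square to it; three views agree on its centre (509,221) and angle 50°. Descending.

Emit:
{"method": "jog_arm", "body": {
  "plan": [
    [87,0,0,30,0],
    [60,1,0,70,0],
    [40,1,0,105,0],
    [40,1,0,130,0],
    [40,1,0,145,0]
  ],
  "grip_force": 20
}}

```text
t: 13.15
position: [508.7, 221.2, 151.0]
eef_rot: [0.0, 0.906, 0.423, -0.001]
force: [0.1, 0.2, -0.0]
opening: 0.719
grip_force: 0.0
```

Emit:
{"method": "jog_arm", "body": {
  "plan": [
    [40,0,0,15,0],
    [40,0,0,28,0],
    [40,0,0,38,0],
    [40,0,0,44,0],
    [40,0,0,46,0]
  ]
}}

```text
t: 13.65
position: [509.6, 221.9, 106.6]
eef_rot: [-0.0, 0.906, 0.423, -0.0]
force: [0.4, -0.5, 0.1]
opening: 0.466
grip_force: 0.0
```

```bash
python3 -c "
from h import *
go(509.3,221,107,-40)"
```

```text
t 13.65 pos [509.6 221.9 106.6] ang -40.0 shift [-0.9  0.3 -0.4] yaw 0.0 j [-0.76  0.46  0.35  1.97 -0.23  0.75 -0.97] F [ 0.4 -0.5  0.1] tilt [-0. -0. -1.]
```

Emit:
{"method": "jog_arm", "body": {
  "plan": [
    [0,-1,0,0,0],
    [0,-1,0,0,0],
    [0,-1,0,0,0],
    [0,-1,0,0,0],
    [0,-1,0,0,0]
  ]
}}

```text
t: 14.15
position: [510.6, 220.2, 107.5]
eef_rot: [0.001, 0.906, 0.423, 0.001]
force: [3.4, -3.7, -1.4]
opening: 0.136
grip_force: 20.0
```

Emit:
{"method": "jog_arm", "body": {
  "plan": [
    [0,0,0,0,4],
    [0,0,0,0,10],
    [0,0,0,0,16],
    [0,0,0,0,23],
    [0,0,0,0,29]
  ]
}}

```text
t: 14.65
position: [511.1, 219.4, 107.5]
eef_rot: [0.001, 0.984, 0.18, 0.002]
force: [4.1, -4.3, -1.5]
opening: 0.136
grip_force: 20.0
```

Emit:
{"method": "jog_arm", "body": {
  "plan": [
    [0,0,0,0,6],
    [0,0,0,0,13],
    [0,0,0,0,20],
    [0,0,0,0,26],
    [0,0,0,0,29]
  ]
}}

```text
t: 15.15
position: [511.3, 218.5, 107.5]
eef_rot: [0.001, 0.997, -0.072, 0.002]
force: [5.1, -5.8, -0.8]
opening: 0.135
grip_force: 20.0
```

```bash
python3 -c "
from h import *
go(509.3,221,107,-98.1);print(ctrl.state()['opening']*87)"
```

```text
t 15.15 pos [511.3 218.5 107.5] ang -98.2 shift [-2.3 -2.2  0.5] yaw -0.1 j [-0.95  0.5   0.62  1.98 -0.4   0.78 -1.81] F [ 5.1 -5.8 -0.8] tilt [ 0.005 -0.003 -1.   ]
11.774530778384074
```

Emit:
{"method": "jog_arm", "body": {
  "plan": [
    [0,0,0,0,0],
    [0,0,0,0,0],
    [20,0,0,0,0],
    [40,0,0,0,0],
    [87,0,0,0,0]
  ]
}}

```text
t: 15.65
position: [508.6, 221.9, 107.0]
eef_rot: [-0.0, 0.998, -0.069, -0.0]
force: [-0.2, -0.2, -0.3]
opening: 0.328
grip_force: 0.0
```

Emit:
{"method": "jog_arm", "body": {
  "plan": [
    [87,0,0,0,0],
    [87,0,0,0,0],
    [87,0,0,0,0],
    [87,0,0,0,0],
    [87,0,0,0,0]
  ]
}}

```text
t: 16.15
position: [509.0, 221.2, 107.0]
eef_rot: [-0.0, 0.998, -0.069, -0.0]
force: [-0.4, -0.3, 0.1]
opening: 0.779
grip_force: 0.0
```

```bash
python3 -c "
from m import *
w=wrist('w7');meas('wrist',w)
for n in('scene','top'): s=eyes.snapshot(n);meas(n,s)
go(509.3,221,107,-98.1);print(ctrl.state()['opening']*87)"
```

```text
wrist cover [547.7 215. ] [189.4  72. ] 82.0
  wing 1375 [ 97.5 100.9 102.1] [519.6 219. ] [12.  22.8] 81.7 pca 171.8
  dark 245 [464.8 227. ] ((4.875356197357178, 17.035921096801758), 82.0443344116211)
scene cover [511.2 226. ] [193.3 150.1] 81.8
  wing 79 [ 95.   99.  102.7] [512.6 224.1] [75.2 34.7] 62.4 pca 71.3
top cover [456.2 208.4] [156.2  50.6] 84.2
  dark 23 [466.  222.3] ((4.000267505645752, 27.340181350708008), 82.23509979248047)
t 16.3 pos [509.  221.2 107. ] ang -97.9 shift [0.3 0.1 0. ] yaw 0.2 j [-0.95  0.5   0.62  1.98 -0.41  0.78 -1.81] F [-0.2 -0.4 -0. ] tilt [-0.  0. -1.]
79.80222158779668
```

View pics/w7.png

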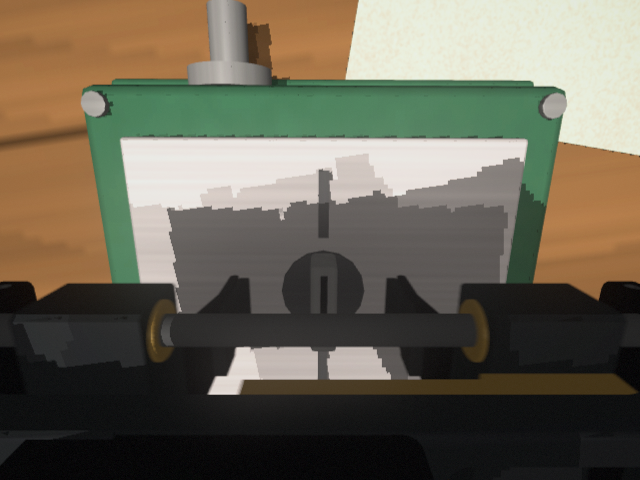

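The slot (323,290) lines up with the ridges (323,205 and 323,365); the measured wing is at 171.8° against ridges at 172°. Now I'll press the open fingertips onto the cover either side of the wing.

Emit:
{"method": "jog_arm", "body": {
  "plan": [
    [87,0,0,2,0],
    [87,0,0,4,0],
    [87,0,0,6,0],
    [87,0,0,8,0],
    [87,0,0,10,0]
  ]
}}

```text
t: 16.8
position: [509.0, 221.2, 97.4]
eef_rot: [-0.0, 0.998, -0.069, -0.0]
force: [-2.3, -0.7, 7.4]
opening: 1.002
grip_force: 3.7
```

Emit:
{"method": "jog_arm", "body": {
  "plan": [
    [87,0,0,2,0],
    [87,0,0,4,0],
    [87,0,0,5,0],
    [87,0,0,6,0],
    [87,0,0,7,0]
  ]
}}

```text
t: 17.3
position: [509.1, 221.2, 91.3]
eef_rot: [-0.001, 0.998, -0.069, -0.0]
force: [-6.6, -1.6, 22.5]
opening: 0.998
grip_force: 11.2
```

Emit:
{"method": "jog_arm", "body": {
  "plan": [
    [87,0,0,0,0],
    [87,0,0,0,0],
    [87,0,0,0,0],
    [87,0,0,0,0],
    [87,0,0,0,0]
  ]
}}

```text
t: 17.8
position: [509.0, 221.2, 91.4]
eef_rot: [-0.001, 0.998, -0.069, -0.0]
force: [-4.9, -0.9, 13.0]
opening: 0.997
grip_force: 6.6
```

```bash
python3 -c "
from m import *
s=eyes.snapshot('scene');W=cloud(s);Z=W[...,2];h=cv2.cvtColor(s['frame'],cv2.COLOR_RGB2HSV)
m=(h[...,0]>20)&(h[...,0]<35)&(h[...,1]>120)&(W[...,1]<-100)&(W[...,1]>-300)&(abs(W[...,0]-489)<120)&(Z>10)
P=W[m];print(len(P),np.nanpercentile(P,[1,50,99],axis=0).round(0).tolist())
m=(h[...,1]<50)&(h[...,2]>110)&(abs(W[...,0]-511)<70)&(abs(W[...,1]-224)<85)&(Z<85)&(Z>55);print('cover z',np.median(Z[m]))
go(509.3,221,91,-98.1)"
```

```text
639 [[416.0, -218.0, 31.0], [558.0, -175.0, 81.0], [566.0, -149.0, 163.0]]
cover z 64.95943375205366
t 17.85 pos [509.  221.2  91.4] ang -98.0 shift [0.3 0.2 0.4] yaw 0.1 j [-0.94  0.52  0.6   1.99 -0.43  0.75 -1.79] F [-4.4 -0.  13.4] tilt [-0.001  0.001 -1.   ]
```

Force settled to 13 N, which is marginal, so I'll press 2 mm more and hold.

Emit:
{"method": "jog_arm", "body": {
  "plan": [
    [87,0,0,1,0],
    [87,0,0,2,0],
    [87,0,0,2,0],
    [87,0,0,2,0],
    [87,0,0,2,0]
  ]
}}

```text
t: 18.35
position: [509.1, 221.2, 91.3]
eef_rot: [-0.001, 0.998, -0.069, -0.001]
force: [-8.3, -1.2, 29.1]
opening: 1.002
grip_force: 14.6
```

Emit:
{"method": "jog_arm", "body": {
  "plan": [
    [87,0,0,0,0],
    [87,0,0,0,0],
    [87,0,0,0,0],
    [87,0,0,0,0],
    [87,0,0,0,0]
  ]
}}

```text
t: 18.85
position: [509.1, 221.2, 91.3]
eef_rot: [-0.001, 0.998, -0.069, -0.001]
force: [-8.9, -1.5, 28.4]
opening: 0.999
grip_force: 14.6
```

```bash
python3 -c "
from h import *
print(ctrl.finish_job())"
```

```text
the job is handed in; nothing more can be done
None
```

The job is handed in, though no pass/fail verdict came back: the small ear defenders hang free on the bar, the slot measured in line with the ridges, and the fingers were holding the cover fully down at about 28 N.

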